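Put the soap away under the push-latch lid

TASK

Put the bar of soap away in its dish without picking it up: press the closed lid down once so that it pops open, push the soap along the dish's front tray until it is fully inside the box part, then press the lid down again so that it latches shut. Push and press only, leave the tumbler, toothpaste, comb and tongue cleaner where they are, and finish clear of everything.

Things in the scene. Friction and masses are not known exactly. Their poses are not given: they have to be found in the camera images.
- dish: Teal plastic soap dish fixed level on the ledge, 214 mm long (own x -102 to 112), 96 wide (y). Origin: on the ledge, on the centre line, below the closed lid's front edge. x points from the open front tray into the box part, y along the hinge, z up. A level floor, top at z 6 mm, runs right through. Front tray: x -102 to 0, no front wall, side rails up to z 14. Clear width 84 mm all along.
- box_floor (a point): Centre of the box part's floor (dish x 52 mm, z 6 mm; axes as the dish). The box part spans dish x 0 to 104 mm, side walls up to z 40 mm, back wall up to z 34 mm; it has no front wall, only the lid's lip closes it. Same clear width of 84 mm as the tray.
- lid_hinge (a point): Middle of the lid's hinge pin (dish x 100 mm, z 42 mm), which runs along the dish's y; axes as the dish. The cream ridged lid is a plate 98 mm long from pin to front edge, 80 wide, 5 thick, its top face 3 mm above the pin when level; a lip hangs 14 mm below the plate under its front edge (lip's inner face 94 mm from the pin). It fits between the side walls.
- lid (a joint): Lid angle (rad): 0 latched shut and level, grows as the front edge rises, 1.1 popped fully open (stop), -0.065 pressed in to the hard stop (pad 5 mm lower). Push-push latch with opening spring: pressed from 0 beyond -0.045 and let go, it springs open to 1.1 in about 1 s; pressed from open down beyond -0.045 and let go, it rises to 0 and stays latched; let go earlier, it reopens. About 2 N moves it.
- lid_pad (a point): Press here: centre of a teal disc, 22 mm across, on the lid's outer (upper) face, on the centre line, 80 mm from the hinge pin and 18 mm from the front edge. Moves with the lid; its z axis is the outward normal of the face, its x axis points along the lid to the pin. Closed: dish x 20 mm, z 45 mm. When open, the outer face looks up and away from the tray.
- soap: Pale pink bar of soap, loose, about 80 g, 44 (x) by 64 (y) by 24 mm high, rounded edges. Origin: centre of its underside. Starts on the tray's floor in front of the lid, its x within 0.25 rad of the dish's x. Fully inside when none of it is in front of or under the lid's lip: centre at dish x 28 mm or more if straight (72 to 80 at the back wall). If it sticks out, the lid cannot go down.
- tumbler: Blue plastic tumbler, 70 mm across at the rim, 95 mm high, with two toothbrushes leaning out of it up to 190 mm high and up to 45 mm from its axis (they belong to it). Loose, stands beside the dish. Origin: centre of its underside. Leave alone.
- toothpaste: White and red closed toothpaste tube lying flat, 143 x 48 x 33 mm, long side along its x. Loose, beside the dish. Origin: centre of its underside. Leave alone.
- comb: Green plastic comb lying flat, 150 x 33 x 5 mm, long side along its x. Loose, beside the dish's front tray. Origin: centre of its underside. Leave alone.
- tongue_cleaner: Curved U-shaped stainless tongue cleaner lying flat, 128 x 56 x 6 mm, long side along its x. Loose, beside the dish's front tray. Origin: on its underside near its middle. Leave alone.
Not all that is in view belongs to the job. What is meant by the soap is not turquoise, and is the smaller of those in its own colour.

How it is judged:
By the outcome, as a careful person would: the job done as asked, in the order asked, and still so for the second after the job is handed in, with the robot touching nothing.
It also fails if it takes over 58 s, if anything falls off the work surface, if the arm or the gripper's body presses on something with over 40 N, if the wrist force passes 120 N, or if a joint passes its speed limit or range.

ROBOT

A 6-joint arm with a two-finger parallel gripper is mounted at the origin on the work surface. World frame = base frame: x ahead of the robot, y to its left, z up, the work surface at z = 0. Lengths are in mm, angles in rad, forces in N, time in s.
With the tool pointing down it reaches from about 350 to 850 mm from the base axis. Payload 8.1 kg.
Tool frame: the origin (TCP) lies on the centre line of the jaws, within the pads' length; the fingertips stand 25 mm ahead of it and the grasp point (between the pads) lies 6 mm ahead of it (ctrl.tips_ahead is the z of the fingertips in the tool frame, in mm); z points along the fingers, y is the line along which they close (so a half turn about z gives the same grasp; the last joint's range is limited). The gripper opens to 93 mm and grips with 3 to 60 N. Pads are 15 mm wide; open, the fingers measure 128 mm over their backs; the gripper's body (75 mm by 188 mm) begins 65 mm behind the grasp point.
Start: joints at [1.122, 0.13, 1.488, -0, 1.523, -0.085], TCP at [213.476, 560.744, 243.635] pointing down, gripper open.
Joint ranges: [-2.96, 2.96], [-0.89, 2.26], [0.02, 2.5], [-1.34, 4.48], [0, 2.73], [-2.66, 2.66]. Speed limits (rad/s): [2.39, 2.39, 2.79, 3.14, 3.14, 3.14].

INTERFACE

Orientations are given as a unit quaternion [x, y, z, w].
In Python, from cell import ctrl, capture, camera_params, close_job, telemetry gives the robot as it stands. Calls block until the motion is done:
- ctrl.move_pose(position, orientation): joint-space move of the TCP to a pose.
- ctrl.move_l(position, vel=150, frame=None): straight line of the TCP; frame=None keeps the orientation; vel is the mean speed in mm/s.
- ctrl.move_joints(angles): joint-space move.
- ctrl.set_gripper(opening, grasp_force=None): finger opening in mm; grasp_force is the grip in N (None keeps the last); returns when the fingers have stopped.
- ctrl.sleep(seconds).
- ctrl.ik(position, orientation): joint angles nearest the present ones, or None.
- capture(name): name is "side" or "top"; returns the picture (384x512x3 uint8, red, green, blue); there is no depth.
- camera_params(name): a dict with "intrinsics" (3x3 intrinsics, pixels), "distortion" ([k1, k2, p1, p2, k3] as OpenCV has them; the pictures are not rectified), "world_from_camera" (4x4, takes a point from camera to world coordinates). Camera axes: x right, y down, z forward; pixel columns grow to the right and rows downward; lengths in mm; the calibration is good to about 2 mm. A picture is of the moment at which its call begins. camera_params takes no time and is no camera call.
A pose or a line that the arm cannot do raises ctrl.Unreachable and nothing moves.
- close_job(): hands the job in; it is judged then, once.
Readings, each from a call of its own:
- telemetry.get_time_s(): time.
- telemetry.get_joint_pos(): joint angles.
- telemetry.get_dq(): joint speeds.
- telemetry.get_effort(): joint torques, N m.
- telemetry.get_ee_pos(): TCP position.
- telemetry.get_orientation(): TCP orientation.
- telemetry.get_ft_force(): force on the tool from outside, world axes, zero at the start.
- telemetry.get_ft_torque(): the same for the moment, N m.
- telemetry.get_gripper_width(): finger opening in mm.
- telemetry.get_gripper_force(): force on a finger pad.
Only numpy, scipy, OpenCV 4.12 (cv2) and the standard library are available. Lean on these libraries where they do the work, as an engineer would, in place of code of your own. Each camera call takes 0.05 s, during which the arm holds its last target. There are 200 camera calls.

## Working session

There is one attempt and no reset: what is moved stays moved. The work goes in short steps, each a Python script; the robot and the scene stay as the last script left them, time stands still between calls to the robot, and variables do not carry over. Pictures are saved under pics/ and viewed, at most 10 in all, crops included, and the job is handed in when it is done.

```bash
mkdir -p pics; ls; python3 - <<'E'
from cell import *
import cv2
for n in ("top","side"):
    cv2.imwrite(f"pics/{n}0.png",cv2.resize(capture(n)[:,:,::-1],(800,600)))
    p=camera_params(n); print(p)
print(telemetry.get_time_s(),telemetry.get_orientation(),telemetry.get_ft_force())
E
```

```text
pics
{'intrinsics': array([[488.65885553,   0.        , 250.89926891],
       [  0.        , 488.65885553, 193.44835664],
       [  0.        ,   0.        ,   1.        ]]), 'distortion': array([-0.00105516,  0.        ,  0.        ,  0.        ,  0.        ]), 'world_from_camera': array([[-2.47794922e-02, -9.96749384e-01,  7.66592605e-02,
         4.26746271e+02],
       [-9.99669579e-01,  2.52302009e-02,  4.91633555e-03,
         8.72820133e+01],
       [-6.83448297e-03, -7.65121064e-02, -9.97045228e-01,
         1.24155049e+03],
       [ 0.00000000e+00,  0.00000000e+00,  0.00000000e+00,
         1.00000000e+00]])}
{'intrinsics': array([[450.12719523,   0.        , 260.92552177],
       [  0.        , 450.12719523, 188.78814192],
       [  0.        ,   0.        ,   1.        ]]), 'distortion': array([-0.17932766,  0.        ,  0.        ,  0.        ,  0.        ]), 'world_from_camera': array([[ 9.49330888e-01, -2.35580739e-01,  2.08020627e-01,
         2.79580653e+02],
       [-3.14098282e-01, -6.88802444e-01,  6.53370846e-01,
        -6.57929168e+02],
       [-1.06364704e-02, -6.85604046e-01, -7.27896941e-01,
         8.89460705e+02],
       [ 0.00000000e+00,  0.00000000e+00,  0.00000000e+00,
         1.00000000e+00]])}
0.1 [ 1.80897161e-01  9.83501674e-01 -7.91149984e-04 -2.18445501e-04] [-0.4802176   0.18624124  0.58210419]
```

View pics/top0.png

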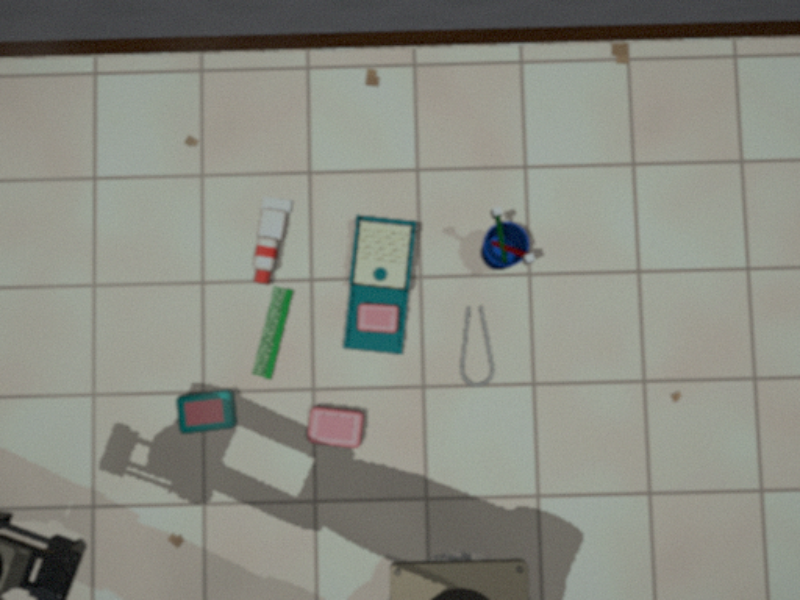

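View pics/side0.png

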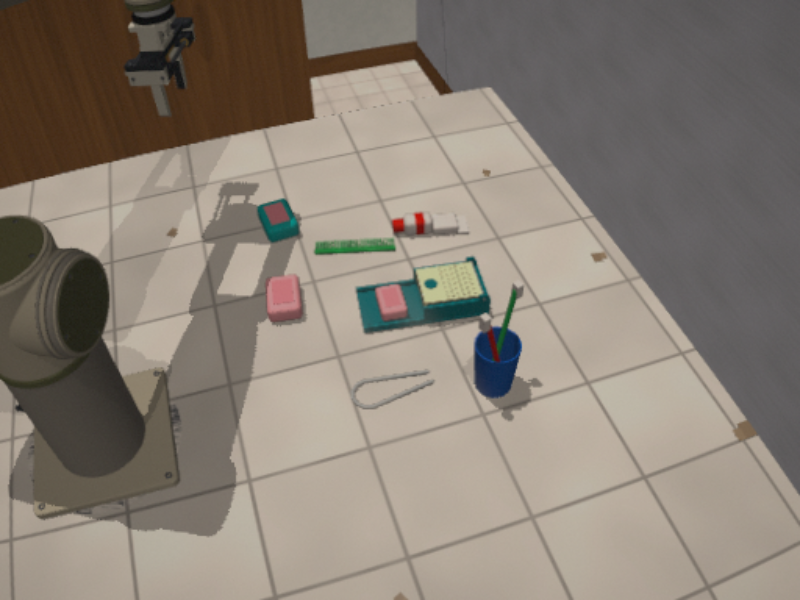

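The top view shows the dish with its lid away from the robot: pad at about (380,274), soap in the tray at (378,318), front edge at about y 352. The larger pink bar at (336,426) and the teal box with red at (207,411) are distractors. The side view shows the same, with the pad at (431,284) and the soap at (391,301). The next step is to measure these by colour.

```bash
cat > h.py <<'E'
import numpy as np, cv2
from cell import *
def ray(n,uv):
    p=camera_params(n); M=p["world_from_camera"]
    q=cv2.undistortPoints(np.float64(uv).reshape(-1,1,2),p["intrinsics"],p["distortion"]).reshape(-1,2)
    return M[:3,3],(M[:3,:3]@np.c_[q,np.ones(len(q))].T).T
def plane(n,uv,z):
    o,d=ray(n,uv); return o+d*((z-o[2])/d[:,2])[:,None]
def tri(a,b):
    o1,d1=ray("top",a);o2,d2=ray("side",b);d1=d1[0];d2=d2[0]
    s=np.linalg.lstsq(np.c_[d1,-d2],o2-o1,rcond=None)[0]
    p,q=o1+s[0]*d1,o2+s[1]*d2
    return (p+q)/2,np.linalg.norm(p-q)
def blobs(n,roi,kind,img=None):
    img=capture(n) if img is None else img
    hsv=cv2.cvtColor(img,cv2.COLOR_RGB2HSV); H,S,V=cv2.split(hsv)
    m={"teal":(H>80)&(H<100)&(S>110),"pink":((H>165)|(H<6))&(S>70)&(V>130),"cream":(H>20)&(H<42)&(S>25)&(V>150)}[kind]
    k=np.zeros_like(m); x0,y0,x1,y1=roi; k[y0:y1,x0:x1]=1
    m=(m&k).astype(np.uint8)*255
    c,_=cv2.findContours(m,cv2.RETR_CCOMP,cv2.CHAIN_APPROX_NONE)
    return [x for x in sorted(c,key=cv2.contourArea,reverse=True) if cv2.contourArea(x)>12]
def cen(c):
    m=cv2.moments(c); return [m["m10"]/m["m00"],m["m01"]/m["m00"]]
E
python3 - <<'E'
from h import *
np.set_printoptions(precision=1,suppress=True)
R={"top":(215,130,275,232),"side":(222,160,318,215)}
C={}
for n in R:
    im=capture(n)
    for k in("teal","pink","cream"):
        for c in blobs(n,R[n],k,im)[:4]:
            C.setdefault((n,k),[]).append(cen(c))
            print(n,k,cv2.contourArea(c),cen(c),cv2.minAreaRect(c))
# dish outline, lid, soap from top
im=capture("top")
t=blobs("top",R["top"],"teal",im)
q=cv2.approxPolyDP(cv2.convexHull(t[0]),5,True).reshape(-1,2); print("dish hull",q.tolist()); print(plane("top",q,14)); print(plane("top",q,40))
s=blobs("top",R["top"],"pink",im)[0]; b=cv2.boxPoints(cv2.minAreaRect(s)); print("soap\n",plane("top",b,30)); print(plane("top",[cen(s)],28))
c=blobs("top",R["top"],"cream",im)[0]; b=cv2.boxPoints(cv2.minAreaRect(c)); print("lid\n",plane("top",b,45))
print("soap tri",tri(C["top","pink"][0],C["side","pink"][0]))
for a in C["top","teal"][1:]:
  for d in C["side","teal"][1:]: print("tri",a,d,tri(a,d))
E
```

```text
top teal 1439.0 [240.96108408617096, 201.7901320361362] ((242.4695281982422, 181.77439880371094), (37.76758575439453, 84.03839111328125), 6.340191841125488)
top teal 569.5 [241.47819724904883, 203.13403570383377] ((241.45938110351562, 203.06854248046875), (29.852514266967773, 21.302867889404297), 4.085616588592529)
top teal 28.0 [243.0, 175.0] ((243.00003051757812, 175.00001525878906), (5.656853675842285, 5.656853675842285), 45.0)
top cream 473.0 [244.03276955602536, 155.17688513037348] ((244.93902587890625, 157.04879760742188), (30.589536666870117, 27.497453689575195), 6.34019136428833)
top cream 15.5 [244.3010752688172, 160.21505376344084] ((244.5, 160.0), (4.0, 5.0), 90.0)
side teal 527.0 [286.2719797596458, 194.4569892473118] ((285.30926513671875, 189.12615966796875), (36.388328552246094, 49.978485107421875), 70.55996704101562)
side teal 303.5 [237.72926963207027, 197.96320702910486] ((244.1538543701172, 195.76922607421875), (29.02518653869629, 27.456254959106445), 78.69007110595703)
side teal 18.0 [275.34259259259255, 181.25925925925924] ((275.0, 181.0), (4.0, 6.0), 90.0)
side pink 254.0 [249.71653543307087, 191.8759842519685] ((249.76470947265625, 191.55882263183594), (18.432706832885742, 16.24988555908203), 75.96376037597656)
side cream 750.0 [286.61711111111106, 180.21422222222222] ((287.0999755859375, 180.20001220703125), (22.203153610229492, 39.73940658569336), 81.8698959350586)
side cream 60.0 [275.06666666666666, 181.0] ((275.0000305175781, 181.00001525878906), (8.485280990600586, 8.485280990600586), 45.0)
dish hull [[229, 139], [265, 142], [256, 225], [221, 221]]
[[661.3 145.5  14. ]
 [651.2  54.3  14. ]
 [441.5  82.5  14. ]
 [453.7 170.1  14. ]]
[[656.3 144.3  40. ]
 [646.5  55.   40. ]
 [441.2  82.6  40. ]
 [453.1 168.3  40. ]]Traceback (most recent call last):
  File "<stdin>", line 15, in <module>
IndexError: list index out of range
```

```bash
sed -i 's/(S>70)&(V>130)/(S>48)\&(V>120)/' h.py
python3 - <<'E'
from h import *
np.set_printoptions(precision=1,suppress=True)
t=capture("top")
c=[(x) for x in blobs("top",(215,188,275,222),"pink",t)]
print([cv2.contourArea(x) for x in c])
# soap as hole in tray: inner teal hull too
s=c[0]; print(cv2.minAreaRect(s)); print("soap",plane("top",[cen(s)],30),"\n",plane("top",cv2.boxPoints(cv2.minAreaRect(s)),30))
sd=blobs("side",(222,160,318,215),"pink")[0]; print("soap tri",tri(cen(s),cen(sd)))
print("pad z45",plane("top",[[243,175]],45),plane("side",[[275.2,181.1]],45),tri([243,175],[275.2,181.1]))
cv2.imwrite("pics/dish.png",cv2.resize(t[125:235,205:285,::-1],None,fx=5,fy=5,interpolation=cv2.INTER_CUBIC))
E
```

```text
[376.5, 111.0]
((241.0, 203.5), (17.0, 24.0), 90.0)
soap [[496.1 118.2  30. ]] 
 [[517.4 147.8  30. ]
 [515.9  88.1  30. ]
 [473.6  89.2  30. ]
 [475.1 148.7  30. ]]
soap tri (array([496.5, 118.4,  22.6]), np.float64(0.019401412771899103))
pad z45 [[564.8 111.5  45. ]] [[565.  114.2  45. ]] (array([564.2, 111.5,  47.9]), np.float64(0.48498989290969946))
```

View pics/dish.png

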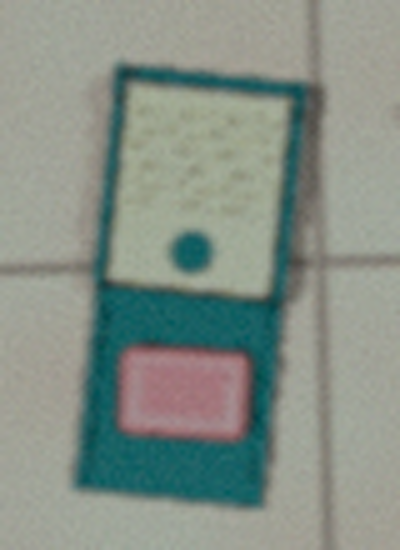

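The crop shows the pad at (190,250), the soap at (185,392), nearly square to the dish, and the dish tilted about 6° in the image. The measured dish yaw is about -0.125 rad and the lid pad is at (565,112). The heights (soap 22.6, pad 47.9) agree with a dish standing at z = 0. I'll go on to the first press.

```bash
cat >> h.py <<'E'
from scipy.spatial.transform import Rotation
YAW=-0.125; UX=np.array([np.cos(YAW),np.sin(YAW),0]); UY=np.array([-UX[1],UX[0],0]); UZ=np.array([0,0,1.])
O=np.array([565,112,0])-20*UX
def pose(x,y,z,a=0):
    "TCP pose that puts the fingertips' centre at dish x,y,z; tips lean forward by a"
    zt=np.sin(a)*UX-np.cos(a)*UZ
    q=Rotation.from_matrix(np.c_[np.cross(UY,zt),UY,zt]).as_quat()
    return O+x*UX+y*UY+z*UZ-ctrl.tips_ahead*zt,q
def fz(n=4): return np.mean([telemetry.get_ft_force()[2] for _ in range(n)])
def press(x,z0,lim=36.,thr=10):
    "step down from tip height z0 until the hard stop is felt"
    z=z0; b=F0
    while z>lim:
        z-=1; ctrl.move_l(pose(x,0,z)[0],vel=40); f=fz()-b
        print(f"z{z:.1f} F{f:.1f}",end=" ")
        if abs(f)>thr: break
    print(); return z
F0=0.
E
python3 - <<'E'
import h; from h import *
ctrl.set_gripper(0,10)
ctrl.move_pose(*pose(20,0,110)); h.F0=fz(); print("F0",h.F0)
ctrl.move_l(pose(20,0,52)[0],vel=120)
print(fz()-h.F0, press(20,49))
ctrl.move_l(pose(20,0,210)[0],vel=250)
ctrl.sleep(.5); print(telemetry.get_time_s())
s=capture("side"); cv2.imwrite("pics/s1.png",cv2.resize(s[110:250,190:370,::-1],None,fx=4,fy=4,interpolation=cv2.INTER_CUBIC))
E
```

```text
F0 -0.24628564042943063
z48.0 F-0.0 z47.0 F-0.0 z46.0 F0.1 z45.0 F2.3 z44.0 F1.7 z43.0 F1.1 z42.0 F3.0 z41.0 F1.3 z40.0 F4.0 z39.0 F9.0 z38.0 F13.8 
1.3147604163706181 38
8.6083
```

View pics/s1.png

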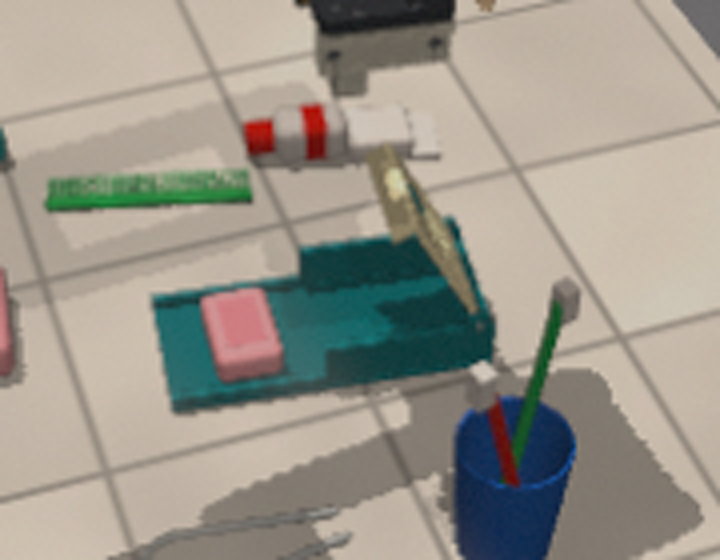

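The lid stands fully open (plate from (385,160) to (475,310)) and the soap sits in the tray at (240,335). Contact came at z 45 as expected. Next is the push.

```bash
python3 - <<'E'
from h import *
A=.3
ctrl.move_pose(*pose(-95,0,120,A)); ctrl.set_gripper(20)
ctrl.move_l(pose(-95,0,14,A)[0],vel=120)
print(telemetry.get_gripper_width(),telemetry.get_ft_force())
for x in(-60,-20,0,15):
    ctrl.move_l(pose(x,0,14,A)[0],vel=70); print(x,np.round(telemetry.get_ft_force(),1))
ctrl.move_l(pose(-5,0,14,A)[0],vel=100)
ctrl.move_l(pose(-70,0,14,A)[0],vel=200)
ctrl.move_l(pose(-95,0,180,A)[0],vel=200); print(telemetry.get_time_s())
s=capture("side"); cv2.imwrite("pics/s2.png",cv2.resize(s[110:250,190:370,::-1],None,fx=4,fy=4,interpolation=cv2.INTER_CUBIC))
E
```

```text
19.850783762856288 [ 0.70040538 -0.35313846  0.76036705]
-60 [-0.7  0.2 -0.3]
-20 [ 0.2  0.4 -0.5]
0 [-0.2  0.   0.3]
15 [0.2 0.3 0.1]
14.9833
```

View pics/s2.png

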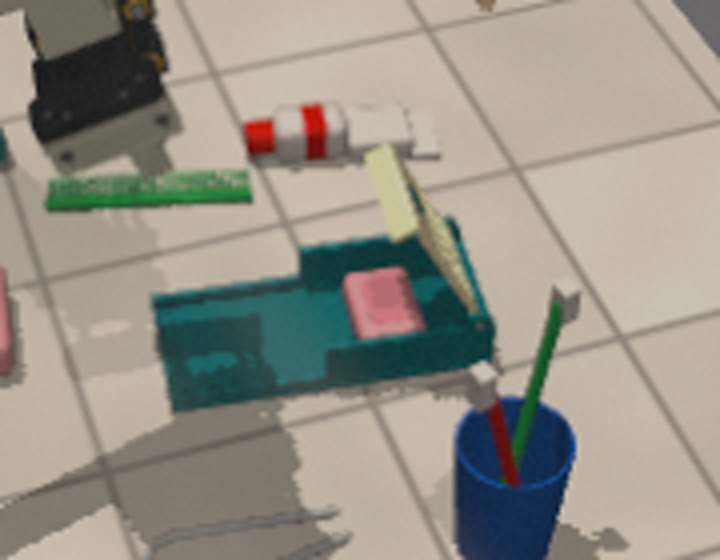

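The soap sits square in the box at (385,303), about 20 mm behind the box's front edge. The lid is still open. I'll now close it along its arc and press it down.

```bash
python3 - <<'E'
import h; from h import *
def arc(t): return pose(107.5-85*np.cos(t)+3*np.sin(t),0,42+85*np.sin(t)+3*np.cos(t))
ctrl.move_l(pose(-95,0,230,.3)[0],vel=200); ctrl.set_gripper(0)
ctrl.move_pose(*pose(95,0,230)); h.F0=fz()
ctrl.move_l(pose(95,0,126)[0],vel=150)
for t in np.linspace(1.25,.03,14):
    ctrl.move_l(arc(t)[0],vel=80); f=np.round(telemetry.get_ft_force(),1); print(f"{t:.2f}",f)
    if np.linalg.norm(f)>20: print("BLOCKED"); raise SystemExit
z=press(22.5,47)
ctrl.move_l(pose(22.5,0,200)[0],vel=120); ctrl.sleep(.7); print(telemetry.get_time_s())
ctrl.move_l(pose(-60,0,260)[0],vel=200)
s=capture("side"); cv2.imwrite("pics/s3.png",cv2.resize(s[110:250,190:370,::-1],None,fx=4,fy=4,interpolation=cv2.INTER_CUBIC))
E
```

```text
1.25 [ 0.2 -0.2  0.8]
1.16 [0. 0. 0.]
1.06 [0.9 0.4 0.2]
0.97 [0.8 0.6 0.9]
0.87 [ 1.3 -0.4  0.1]
0.78 [ 0.9 -0.6  0.2]
0.69 [ 0.9 -0.5  0.4]
0.59 [0.  0.7 0.9]
0.50 [ 0.7 -0.5  0.8]
0.41 [0.5 0.  1.2]
0.31 [0.1 0.8 1.8]
0.22 [0.5 0.3 1.1]
0.12 [ 0.5 -0.1  2.4]
0.03 [-0.6 -0.5  1. ]
z46.0 F0.8 z45.0 F2.5 z44.0 F2.3 z43.0 F1.8 z42.0 F1.8 z41.0 F1.3 z40.0 F5.0 z39.0 F10.3 
25.5333
```

View pics/s3.png

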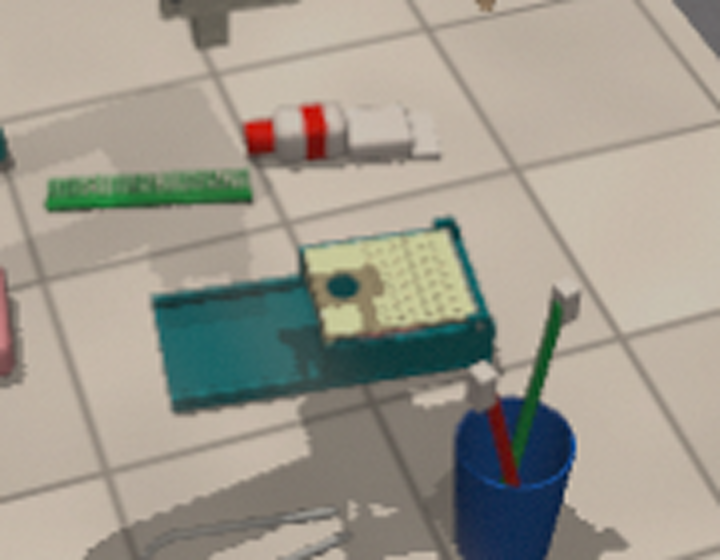

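The lid is shut and level (pad at (343,287)), the soap is out of sight inside, the surroundings have not moved, and the gripper is clear.

```bash
python3 -c "
from cell import *
print(close_job())"
```

```text
the job is handed in; nothing more can be done
None
```

The job is handed in: the lid popped open on the first press, the soap was pushed fully into the box, and the second press latched the lid shut; the other items looked unmoved and the arm finished clear, about 26 s in.

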